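Change the parts feeder over to its second feed

TASK

Change the feeder over to its second feed: press the large mushroom stop button fully, then set the changeover lever upright (off) and leave it there for at least two seconds and all through loading, while you set every white carton upright in the feed lane in a single row, flat on its floor between the rails. Then throw the lever fully over to the box's right side (away from where it began), press the small round reset button and after it the square start button, each fully down. Press neither of these two before the lever is over, and do not disturb the loose tools, marker and block lying round about.

Things in the scene. Friction and masses are not known exactly. Their poses are not given: they have to be found in the camera images.
- lever (a joint): changeover lever on top of the control box, a yoke that tips sideways about a level hinge running along the box's x axis (front to back). -0.6 rad = leaning fully to the box's left side (+y of the box; first feed, where it starts), 0 = upright (off), +0.6 = leaning fully to its right side (-y of the box; second feed). Stiff: it stays where it is left; about 2 N at the grip moves it. No clicks.
- lever_grip (a point): middle of the lever's black round grip bar: 18 mm thick, 64 mm long, parallel to the box's x axis, 58 mm from the hinge; two flat steel side arms (12 mm wide, 5 mm thick, centred 29 mm either side of the middle) join it to the hinge, so the 53 mm between them is open for a finger to reach in. This point moves with the lever, and its own frame tips with it.
- lever_pivot (a point): middle of the lever's hinge, 65 mm above the bench, fixed to the box and turned as the box is. At lever angle q the grip bar's middle lies, in the box's axes, 58*sin(q) mm towards -y and 58*cos(q) mm above this point.
- control_box: grey feeder control box, 140 (x) x 180 (y) x 55 mm high, fixed to the bench, origin at the centre of its underside; its front faces the robot (-x). The lever stands on the rear half of its top and three buttons in a row along the front, in an order that differs from start to start.
- stop_button (a joint): travel of the stop button, 0 = up, 0.006 m = fully down; springs back; takes 1.6 N to start and 4 N to be held fully down
- stop_top (a point): top of the stop button: wide black mushroom head, 40 mm across, its top 22 mm above the control box
- reset_button (a joint): travel of the reset button, as for the stop button
- reset_top (a point): top of the reset button: small black round cap, 19 mm across, its top 17 mm above the control box
- start_button (a joint): travel of the start button, as for the stop button
- start_top (a point): top of the start button: black square cap, 28 x 28 mm, its top 17 mm above the control box
- feed_lane: feed lane: low straight metal channel fixed to the bench, 80 (x) x 336 (y) mm outside, origin at the centre of its underside, running along its y. Floor 4 mm above the bench; between the rails 59 mm wide and 324 mm long; rails and end stops rise 8 mm above the floor (12 mm above the bench) and the rails are 7 mm thick. One row of up to four cartons fits, long sides along the lane (78 mm apart leaves 12 mm gaps).
- spare_block: bystander: pale plastic block 40x60x25 mm lying loose on the bench, to be left alone. Fixed things nearby to keep clear of: leaning clear covers up to 230 mm high behind the cartons (from x = 0.62 m on for y above -0.06 m), and a flat parts case 41 mm high (x 0.38 to 0.51, y 0.155 to 0.355 m).
- bit_rack: bystander: red bit holder 22x85x38 mm lying loose on the bench, to be left alone
- driver: bystander: screwdriver 216x29x30 mm lying loose on the bench, to be left alone
- pen: bystander: felt marker 12x140x12 mm lying loose on the bench, to be left alone
- carton_1_center (a point): centre of a white part carton 48 (its x) x 66 (its y) x 48 mm high, standing on the bench, half-way up it; may be absent
- carton_2_center (a point): centre of a white part carton 48 (its x) x 66 (its y) x 48 mm high, standing on the bench, half-way up it; may be absent
- carton_3_center (a point): centre of a white part carton 48 (its x) x 66 (its y) x 40 mm high, standing on the bench, half-way up it; may be absent
- carton_4_center (a point): centre of a white part carton 48 (its x) x 66 (its y) x 44 mm high, standing on the bench, half-way up it; may be absent

How it is judged:
On the way, in this order (a step that is already met when the one before it is completed fails the run):
1. the stop button is pressed fully down while the lever is still on the first feed (value of joint stop_button above 0.0045 m and value of joint lever below -0.4 rad), for 0.05 s.
2. the lever stands upright (within 0.18 rad) for 1.5 s (value of joint lever between -0.18 and 0.18 rad), for 1.5 s.
3. with the lever still upright, all cartons stand in the lane (all of step 2 and x of carton_1_center in the frame of feed_lane between -0.012 and 0.012 m and y of carton_1_center in the frame of feed_lane between -0.14 and 0.14 m and z of each of carton_1_center, carton_2_center in the frame of feed_lane below 0.036 m and angle between each of carton_1_center, carton_2_center, carton_3_center, carton_4_center's own z axis and vertical below 0.12 rad and x of carton_2_center in the frame of feed_lane between -0.012 and 0.012 m and y of carton_2_center in the frame of feed_lane between -0.14 and 0.14 m and x of carton_3_center in the frame of feed_lane between -0.012 and 0.012 m and y of carton_3_center in the frame of feed_lane between -0.14 and 0.14 m and z of carton_3_center in the frame of feed_lane below 0.032 m and x of carton_4_center in the frame of feed_lane between -0.012 and 0.012 m and y of carton_4_center in the frame of feed_lane between -0.14 and 0.14 m and z of carton_4_center in the frame of feed_lane below 0.034 m), for 0.2 s.
4. the lever leans fully over to the right side (over 0.5 rad) (value of joint lever above 0.5 rad), for 0.2 s.
5. the reset button is pressed fully down (value of joint reset_button above 0.0045 m and value of joint lever above 0.5 rad), for 0.05 s.
6. the start button is pressed fully down (value of joint start_button above 0.0045 m and value of joint lever above 0.5 rad), for 0.05 s.
At the end, for the whole second after the job is handed in: Every carton that is present stands upright (within 0.12 rad) on the lane's floor between the rails (centre within 12 mm of the lane's middle line and 140 mm of its middle); the lever leans over 0.5 rad to the right side; all buttons are up (x of carton_1_center in the frame of feed_lane between -0.012 and 0.012 m and y of carton_1_center in the frame of feed_lane between -0.14 and 0.14 m and z of each of carton_1_center, carton_2_center in the frame of feed_lane below 0.036 m and angle between each of carton_1_center, carton_2_center, carton_3_center, carton_4_center's own z axis and vertical below 0.12 rad and x of carton_2_center in the frame of feed_lane between -0.012 and 0.012 m and y of carton_2_center in the frame of feed_lane between -0.14 and 0.14 m and x of carton_3_center in the frame of feed_lane between -0.012 and 0.012 m and y of carton_3_center in the frame of feed_lane between -0.14 and 0.14 m and z of carton_3_center in the frame of feed_lane below 0.032 m and x of carton_4_center in the frame of feed_lane between -0.012 and 0.012 m and y of carton_4_center in the frame of feed_lane between -0.14 and 0.14 m and z of carton_4_center in the frame of feed_lane below 0.034 m and value of joint lever above 0.5 rad and value of joint each of stop_button, reset_button, start_button below 0.002 m); the robot touches nothing.
It fails at once if the reset or start button was pressed before the lever was over on the second feed (value of joint any of reset_button, start_button above 0.0035 m and value of joint lever below 0.4 rad).
It fails at once if a bystander was moved more than 3 cm (distance of spare_block from where it was at the start of the episode above 0.03 m).
It fails at once if a bystander was moved more than 3 cm (distance of bit_rack from where it was at the start of the episode above 0.03 m).
It fails at once if a bystander was moved more than 3 cm (distance of driver from where it was at the start of the episode above 0.03 m).
It fails at once if a bystander was moved more than 3 cm (distance of pen from where it was at the start of the episode above 0.03 m).
Of carton_1, carton_2, carton_3, carton_4 only 3 to 4 are there at a start; the rules pass over those that are not, and their reading is None.
At some moment in a run one of carton_1, carton_2, carton_3, carton_4 may be knocked a few centimetres aside while the robot is not near it.
Once in a run the grip may slacken for a moment while it holds something.
It also fails if it takes over 210 s, if anything falls off the work surface, if the arm or the gripper's body presses on something with over 40 N, if the wrist force passes 120 N, or if a joint passes its speed limit or range.

ROBOT

A 6-joint arm with a two-finger parallel gripper is mounted at the origin on a cart in front of the work surface, level with it; the furniture and walls round the work are solid. World frame = base frame: x ahead of the robot, y to its left, z up, the work surface at z = 0. Lengths are in m, angles in rad, forces in N, time in s.
With the tool pointing down it reaches from about 0.35 to 0.85 m from the base axis. Payload 8.1 kg.
Tool frame: the origin (TCP) lies at the centre of the arm's flange, where the gripper is bolted on; the fingertips stand 186 mm ahead of it and the grasp point (between the pads) lies 167 mm ahead of it; z points along the fingers, y is the line along which they close (so a half turn about z gives the same grasp; the last joint's range is limited). The gripper opens to 93 mm and grips with 3 to 60 N. Pads are 15 mm wide; open, the fingers measure 128 mm over their backs; the gripper's body (75 mm by 188 mm) begins 65 mm behind the grasp point.
Start: joints at [1.069, 0.13, 1.488, -0, 1.523, -0.085], TCP at [0.243, 0.549, 0.405] pointing down, gripper open.
Joint ranges: [-2.96, 2.96], [-0.89, 2.26], [0.02, 2.5], [-1.34, 4.48], [0, 2.73], [-2.66, 2.66]. Speed limits (rad/s): [2.39, 2.39, 2.79, 3.14, 3.14, 3.14].

INTERFACE

Orientations are given as a rotation vector (axis times angle).
In Python, from plant import robot gives the robot as it stands.
- The arm moves only by the tool apply_moves, never from a script. Its argument "series" is a list of rows, each a list of 2 entries, a list of its own where there are three numbers: the shift along the tool's x, y, z in mm, then the turn, a rotation vector about the tool's x, y, z in rad. A call has 1 to 12 rows; each row shifts and turns the commanded pose from where the row before left it, along the tool's axes as they then stand; what a row does not reach is not made up. A row lasts 1/12 s, in which the tool goes at most 41.7 mm and 7.16 degrees, less where a joint would pass 70% of its speed; a pose out of reach is approached as far as the arm can. A call is refused whole if a number of a shift passes 41.7 or a number of a turn 0.125, either way. A call with a gripper value outside its range is refused whole. "claw" is the opening, from 0 (shut) to 1 (fully open), set as the call begins (left out, the last holds). The fingers move at their own pace and stop on an object; "newtons" is the grip in N (left out, the last holds). Time passes only in rows, so rows that do not move let the fingers close. It gives the time, the measured TCP pose, the force, the opening and the grip force at its end, in the units of the state.
- robot.read_state(): the state, without advancing time (a new reading comes with each control period).
- robot.read_camera(name): name is "scene" or "top"; returns (picture, depth): 420x560x3 uint8, blue, green, red; 420x560 float32, m along the optical axis (not along the pixel's ray), 0 where there is no reading.
- robot.calibration(name): a dict with "fx", "fy", "cx", "cy" (pixels), "extrinsics" (4x4, takes a point from world to camera coordinates). Camera axes: x right, y down, z forward; pixel columns grow to the right and rows downward; lengths in m; the calibration is good to about 2 mm. A picture is of the moment at which its call begins. calibration takes no time and is no camera call.
- robot.close_job(): hands the job in; it is judged then, once.
The state is a dict: "t": time; "q": joint angles; "dq": joint speeds; "joint_torque": joint torques, N m; "tool_pos": TCP position; "orientation": TCP orientation; "force": force on the tool from outside, world axes, zero at the start; "wrist_torque": the same for the moment, N m; "opening": finger opening in m; "gripper_force": force on a finger pad.
Only numpy, scipy, OpenCV 4.12 (cv2) and the standard library are available. Lean on these libraries where they do the work, as an engineer would, in place of code of your own. Each camera call takes 0.05 s, during which the arm holds its last target. There are 200 camera calls.

## Working session

There is one attempt and no reset: what is moved stays moved. The work goes in short steps, Python scripts to look and compute and a tool call to move; the robot and the scene stay as the last step left them, time stands still between calls to the robot, and variables do not carry over. Pictures are saved under pics/ and viewed, at most 14 in all, crops included, and the job is handed in when it is done.

Besides the shell and the picture viewer there is one more tool, called as a command line: name --argument value ..., lists and objects as JSON in quotes. apply_moves: Moves the arm, as the interface text tells. Its arguments: {"type":"object","properties":{"series":{"type":"array"},"claw":{"type":"number"},"newtons":{"type":"number"}},"required":["series"]}

```bash
mkdir -p pics; ls; python3 - <<'E'
from plant import robot
import cv2,numpy as np
for n in("scene","top"):
    p,d=robot.read_camera(n); cv2.imwrite(f"pics/{n}0.png",p); np.save(f"{n}0.npy",d)
    print(n,robot.calibration(n))
print(robot.read_state())
E
```

```text
pics
scene {'fx': 428.7022296041319, 'fy': 428.7022296041319, 'cx': 280.28971365834724, 'cy': 199.3281892938962, 'extrinsics': array([[ 0.89027696, -0.4551977 , -0.01421236, -0.48884073],
       [-0.19862434, -0.36000898, -0.91156015,  0.18409015],
       [ 0.4098235 ,  0.81436392, -0.41092105,  1.06244961],
       [ 0.        ,  0.        ,  0.        ,  1.        ]])}
top {'fx': 442.95705939234045, 'fy': 442.95705939234045, 'cx': 276.05451348102656, 'cy': 209.48418258551715, 'extrinsics': array([[-0.01530195, -0.99986917, -0.00524265, -0.01174813],
       [-0.99865504,  0.01554272, -0.04946242,  0.53626131],
       [ 0.04953744,  0.00447872, -0.99876223,  1.16112189],
       [ 0.        ,  0.        ,  0.        ,  1.        ]])}
{'t': 0.1, 'q': array([ 1.06861177e+00,  1.31119141e-01,  1.48916275e+00,  1.58195838e-05,
        1.52297685e+00, -8.54096195e-02]), 'dq': array([ 7.19130154e-05, -1.37369874e-03, -1.58732206e-03,  1.22183741e-03,
       -2.48632067e-04, -1.12540461e-03]), 'joint_torque': array([ 2.36536805e-03, -5.61339712e+01, -4.93100488e+01,  7.72620225e-02,
        2.89202482e-02,  4.30358716e-05]), 'tool_pos': array([0.24277538, 0.54847478, 0.40377625]), 'orientation': array([-6.49838650e-01, -3.07313872e+00,  2.49736981e-03]), 'force': array([-0.36053467,  0.64941329,  0.02577915]), 'wrist_torque': array([ 0.02707256, -0.05585161,  0.00437604]), 'gripper_force': 0.0, 'opening': 0.09311372063825557}
```

View pics/top0.png

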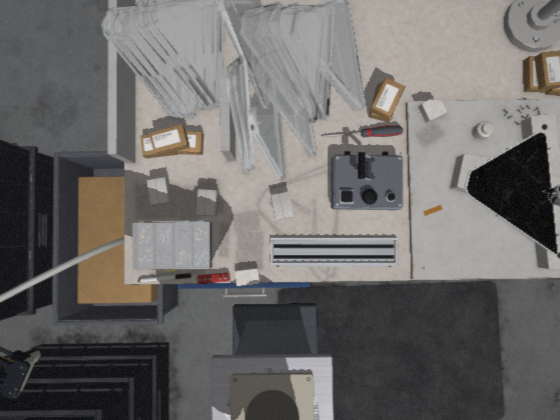

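View pics/scene0.png

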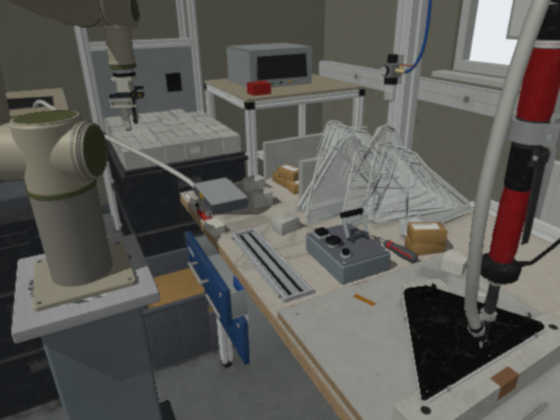

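The top view shows the lane at about (333,250), the control box at (367,181) and the driver at (365,131). Carton-like whites are at (158,190), (206,200), (281,203) and (246,273), and there are more pale items further right. I'll zoom in to sort them out.

```bash
cat > h.py <<'E'
from plant import robot
import numpy as np, cv2
from scipy.spatial.transform import Rotation as R
def ray(n,u,v):
    c=robot.calibration(n);E=np.array(c["extrinsics"]);r=E[:3,:3]
    return -r.T@E[:3,3], r.T@np.array([(u-c["cx"])/c["fx"],(v-c["cy"])/c["fy"],1])
def at_z(n,u,v,z):
    o,d=ray(n,u,v); return o+d*(z-o[2])/d[2]
def proj(n,p):
    c=robot.calibration(n);E=np.array(c["extrinsics"]);q=E[:3,:3]@np.asarray(p)+E[:3,3]
    return c["fx"]*q[0]/q[2]+c["cx"],c["fy"]*q[1]/q[2]+c["cy"]
def cloud(n,D):
    c=robot.calibration(n);E=np.array(c["extrinsics"]);v,u=np.mgrid[:D.shape[0],:D.shape[1]]
    q=np.stack([(u-c["cx"])/c["fx"]*D,(v-c["cy"])/c["fy"]*D,D],-1)
    return (q-E[:3,3])@E[:3,:3]
E
python3 - <<'E'
from h import *
p=cv2.imread("pics/top0.png"); W=cloud("top",np.load("top0.npy"))
a=cv2.resize(p[120:290,125:325],None,fx=4,fy=3.5,interpolation=cv2.INTER_CUBIC);cv2.imwrite("pics/a.png",cv2.resize(p[140:290,120:310],None,fx=4,fy=4,interpolation=2))
cv2.imwrite("pics/b.png",cv2.resize(p[90:230,320:480],None,fx=4,fy=4,interpolation=2))
for u,v in [(158,184),(158,195),(206,195),(206,208),(281,192),(281,207),(246,268),(246,280),(433,108),(465,170),(347,195),(370,195),(389,197),(367,165),(333,250),(333,238),(388,130),(212,279),(160,240),(300,200),(155,278)]:
    print(u,v,W[v,u].round(3))
E
```

```text
158 184 [0.605 0.285 0.044]
158 195 [0.577 0.285 0.043]
206 195 [0.574 0.16  0.048]
206 208 [0.541 0.16  0.047]
281 192 [ 0.583 -0.034  0.   ]
281 207 [ 0.541 -0.033  0.036]
246 268 [0.382 0.062 0.001]
246 280 [0.353 0.061 0.026]
433 108 [ 0.791 -0.431  0.051]
465 170 [ 0.626 -0.499  0.071]
347 195 [ 0.567 -0.2    0.071]
370 195 [ 0.566 -0.257  0.075]
389 197 [ 0.56  -0.305  0.074]
367 165 [ 0.645 -0.256  0.053]
333 250 [ 0.426 -0.17   0.003]
333 238 [ 0.458 -0.169  0.015]
388 130 [ 0.74  -0.318  0.029]
212 279 [0.356 0.151 0.016]
160 240 [0.46  0.282 0.037]
300 200 [ 0.561 -0.085 -0.002]
155 278 [0.36  0.302 0.011]
```

View pics/a.png

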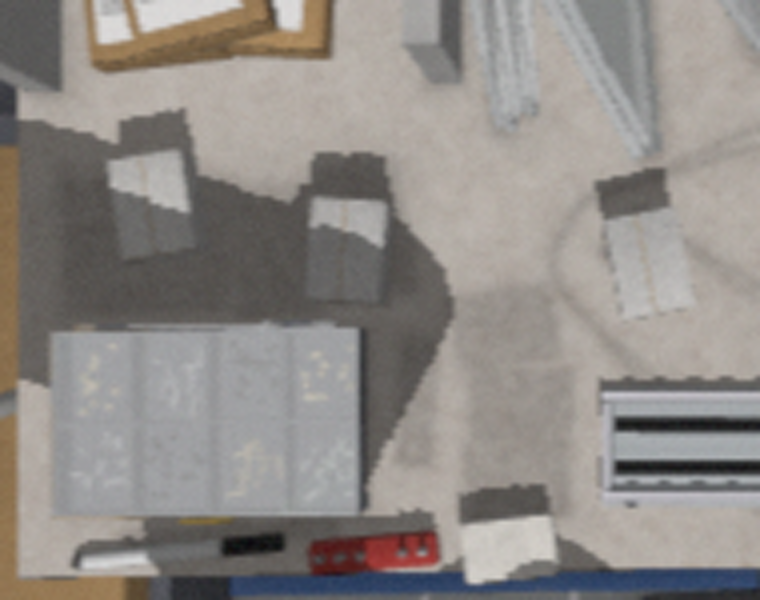

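View pics/b.png

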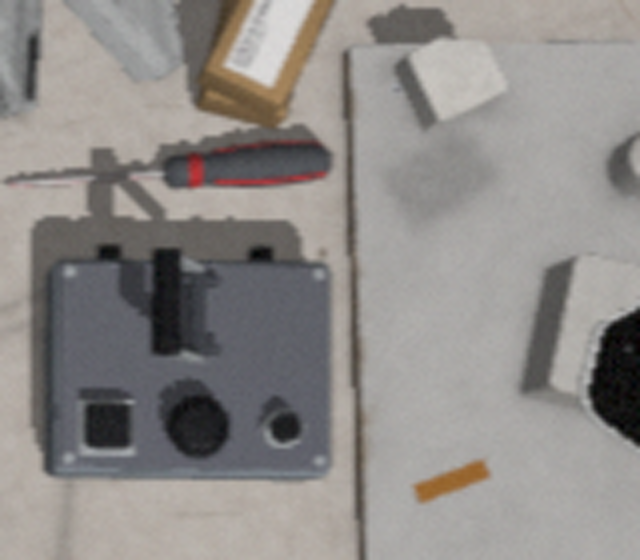

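Three cartons stand at left: A (158,190), B (206,200) and C (281,206). The spare block is at (246,274). On the box, front row from left to right, are start (347,196), stop (369,196) and reset (391,197). The lever grip is at (361,165). Next I'll measure the poses.

```bash
python3 - <<'E'
from h import *
p=cv2.imread("pics/top0.png"); W=cloud("top",np.load("top0.npy")); Z=W[...,2]
def rect(sl,lo,hi,z):
    v0,v1,u0,u1=sl; m=np.zeros(Z.shape,np.uint8); m[v0:v1,u0:u1]=((Z>lo)&(Z<hi))[v0:v1,u0:u1]
    n,l,s,_=cv2.connectedComponentsWithStats(m); k=1+s[1:,4].argmax(); m=(l==k)
    zz=np.median(Z[m]); v,u=np.nonzero(m)
    P=np.array([at_z("top",a,b,z or zz)[:2] for a,b in zip(u,v)])*1000
    c,s,a=cv2.minAreaRect(P.astype(np.float32)); return "c",np.round(c,1),"size",np.round(s,1),"ang",round(a,1),"z",round(float(zz),4),"n",m.sum(),"mean",P.mean(0).round(1)
print("A",rect((170,215,140,178),.03,.06,None))
print("B",rect((180,222,190,222),.03,.06,None))
print("C",rect((185,225,262,298),.025,.06,None))
print("blk",rect((260,295,232,262),.015,.06,None))
print("box",rect((140,215,325,410),.04,.062,.055))
print("lane",rect((225,275,262,405),.008,.02,.012))
for n,u,v,z in[("start",346.7,196.2,.072),("stop",369.5,196.2,.077),("reset",391.2,196.8,.072),("grip",361.5,165.5,.113)]: print(n,at_z("top",u,v,z).round(4))
# dark button centroid
hsv=cv2.cvtColor(p,cv2.COLOR_BGR2GRAY)
for n,u,v,z in[("start",347,196,.072),("stop",369,196,.077),("reset",391,197,.072),("grip",361,165,.113)]:
    w=(Z[v-14:v+15,u-10:u+11]>(.062 if n!="grip" else .095)); b,a=np.nonzero(w); print(n,w.sum(),at_z("top",a.mean()+u-10,b.mean()+v-14,z).round(4))
E
```

```text
A ('c', array([587.8, 283.8]), 'size', array([66.8, 51.2]), 'ang', 8.6, 'z', 0.0439, 'n', np.int64(504), 'mean', array([587.7, 284. ]))
B ('c', array([556.2, 157.9]), 'size', array([50.4, 66.4]), 'ang', 85.9, 'z', 0.0479, 'n', np.int64(502), 'mean', array([556.2, 158. ]))
C ('c', array([545.4, -36.3]), 'size', array([65.6, 47.7]), 'ang', 10.4, 'z', 0.0405, 'n', np.int64(471), 'mean', array([545.3, -36.2]))
blk ('c', array([360.9,  57.5]), 'size', array([40.6, 60.4]), 'ang', 5.5, 'z', 0.0253, 'n', np.int64(362), 'mean', array([360.9,  57.1]))Traceback (most recent call last):
  File "<stdin>", line 13, in <module>
  File "<stdin>", line 7, in rect
  File "h.py", line 8, in at_z
    o,d=ray(n,u,v); return o+d*(z-o[2])/d[2]
        ~~~^^^^^^^
  File "h.py", line 5, in ray
    c=robot.calibration(n);E=np.array(c["extrinsics"]);r=E[:3,:3]
ValueError: time passes only in moves, steps and waits
```

```bash
python3 - <<'E'
s=open('h.py').read()
s=s.replace("def ray","import functools\ncal=functools.lru_cache(None)(lambda n:robot.calibration(n))\ndef ray").replace("c=robot.calibration(n)","c=cal(n)")
s+='''
def rect(Z,n,sl,lo,hi,z=None):
    v0,v1,u0,u1=sl; m=np.zeros(Z.shape,np.uint8); m[v0:v1,u0:u1]=((Z>lo)&(Z<hi))[v0:v1,u0:u1]
    k_,l,s,_=cv2.connectedComponentsWithStats(m); k=1+s[1:,4].argmax(); m=(l==k)
    zz=np.median(Z[m]); v,u=np.nonzero(m)
    P=np.array([at_z(n,a,b,z or zz)[:2] for a,b in zip(u,v)])*1000
    c,s,a=cv2.minAreaRect(P.astype(np.float32))
    if s[0]<s[1]: a+=90; s=s[::-1]
    a=(a+90)%180-90
    return "c",np.round(c,1),"size",np.round(s,1),"long-axis deg from x",round(a,1),"z",round(float(zz),4),"mean",P.mean(0).round(1)
'''
open('h.py','w').write(s)
E
python3 - <<'E'
from h import *
p=cv2.imread("pics/top0.png"); W=cloud("top",np.load("top0.npy")); Z=W[...,2]
print("box",rect(Z,"top",(140,215,325,410),.045,.062,.055))
print("lane",rect(Z,"top",(225,275,262,405),.007,.02,.012))
for n,u,v,z in[("start",347,196,.072),("stop",369,196,.077),("reset",391,197,.072),("grip",361,165,.113)]:
    w=(Z[v-14:v+15,u-10:u+11]>(.064 if n!="grip" else .1)); b,a=np.nonzero(w); print(n,w.sum(),at_z("top",a.mean()+u-10,b.mean()+v-14,z).round(4))
T=R.from_rotvec(robot.read_state()["orientation"]).as_matrix();print(T.round(3))
E
```

```text
box ('c', array([ 601.4, -255.8]), 'size', array([177.1, 138.9]), 'long-axis deg from x', 88.8, 'z', 0.0553, 'mean', array([ 602.8, -258. ]))
lane ('c', array([ 422.9, -171.1]), 'size', array([332.9,  78.7]), 'long-axis deg from x', 88.6, 'z', 0.012, 'mean', array([ 420.5, -181.2]))
start 134 [ 0.5646 -0.1992  0.072 ]
stop 202 [ 0.5624 -0.255   0.077 ]
reset 54 [ 0.561  -0.3109  0.072 ]
grip 220 [ 0.6365 -0.2306  0.113 ]
[[-0.914  0.405 -0.001]
 [ 0.405  0.914 -0.001]
 [ 0.    -0.002 -1.   ]]
```

apply_moves --series '[[[0,0,0],[0,0,-0.105]],[[0,0,0],[0,0,-0.105]],[[0,0,0],[0,0,-0.105]],[[0,0,0],[0,0,-0.102]],[[-16,-38,0],[0,0,0]],[[-16,-38,0],[0,0,0]],[[-16,-38,0],[0,0,0]],[[-16,-38,0],[0,0,0]],[[-16,-38,0],[0,0,0]],[[-16,-38,0],[0,0,0]],[[-16,-38,0],[0,0,0]],[[-16,-38,0],[0,0,0]]]' --claw 0

```text
t: 1.1
tool_pos: [0.371, 0.2428, 0.4044]
orientation: [0.001, -3.141, 0.0]
force: [0.3, 0.3, 0.4]
opening: 0.0168
gripper_force: 0.0
```

apply_moves --series '[[[-16,-38,0],[0,0,0]],[[-16,-38,0],[0,0,0]],[[-16,-38,0],[0,0,0]],[[-16,-38,0],[0,0,0]],[[-16,-38,0],[0,0,0]],[[-16,-38,0],[0,0,0]],[[-16,-38,0],[0,0,0]],[[-16,-38,0],[0,0,0]],[[-16,-38,0],[0,0,0]],[[-16,-38,0],[0,0,0]],[[0,0,0],[0,0,0]],[[0,0,0],[0,0,0]]]'

```text
t: 2.1
tool_pos: [0.5311, -0.1373, 0.4035]
orientation: [-0.005, -3.139, -0.001]
force: [-0.6, 0.4, -0.0]
opening: 0.0007
gripper_force: 0.0
```

apply_moves --series '[[[-10,-39,0],[0,0,0]],[[-10,-39,0],[0,0,0]],[[-11,-39,0],[0,0,0]],[[0,0,39],[0,0,0]],[[0,0,39],[0,0,0]],[[0,0,39],[0,0,0]],[[0,0,0],[0,0,0]],[[0,0,0],[0,0,0]]]'

```text
t: 2.77
tool_pos: [0.561, -0.2504, 0.2855]
orientation: [0.002, -3.136, -0.005]
force: [0.2, 0.2, 0.7]
opening: 0.0005
gripper_force: 0.0
```

```bash
python3 - <<'E'
from h import *
p,d=robot.read_camera("scene")
cv2.imwrite("pics/s1.png",cv2.resize(p[190:300,280:440],None,fx=4.5,fy=4.5,interpolation=2))
E
```

```text
(no output)
```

View pics/s1.png

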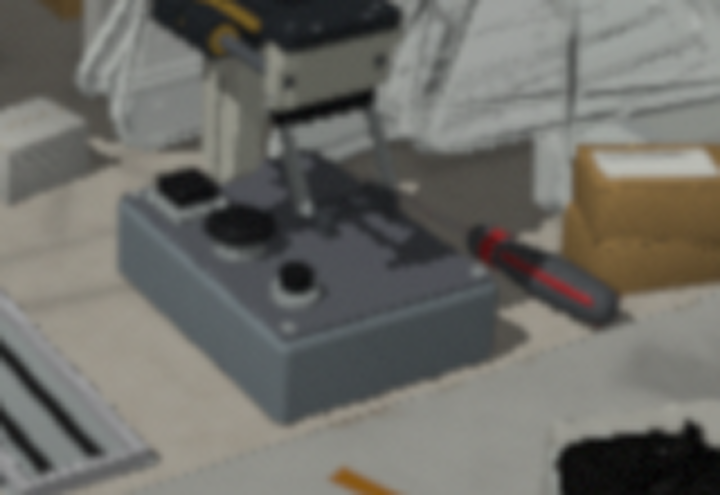

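The fingertips (about (235,180) in the crop) hover just above the mushroom at (240,228). Pressing now.

apply_moves --series '[[[0,-3,18],[0,0,0]],[[0,0,6],[0,0,0]],[[0,0,4],[0,0,0]],[[0,0,2],[0,0,0]],[[0,0,0],[0,0,0]],[[0,0,0],[0,0,0]]]'

```text
t: 3.32
tool_pos: [0.5628, -0.2553, 0.2596]
orientation: [-0.001, 3.139, -0.002]
force: [0.8, 0.4, 1.8]
opening: 0.0005
gripper_force: 1.4
```

apply_moves --series '[[[0,0,3],[0,0,0]],[[0,0,0],[0,0,0]],[[0,0,1],[0,0,0]],[[0,0,0],[0,0,0]],[[0,0,0],[0,0,0]]]'

```text
t: 3.73
tool_pos: [0.5629, -0.2554, 0.2567]
orientation: [-0.001, 3.139, -0.002]
force: [-3.4, 3.6, 17.1]
opening: 0.0006
gripper_force: 8.5
```

apply_moves --series '[[[0,0,-20],[0,0,0]],[[0,0,-30],[0,0,0]],[[0,0,-38],[0,0,0]],[[-37,13,0],[0,0,0]],[[-37,13,0],[0,0,0]],[[0,0,0],[0,0,0]],[[0,0,0],[0,0,0]],[[0,0,0],[0,0,0]],[[0,0,30],[0,0,0]],[[0,0,30],[0,0,0]],[[0,0,0],[0,0,0]]]' --claw 0.5

```text
t: 4.65
tool_pos: [0.6328, -0.229, 0.2749]
orientation: [-0.001, -3.132, -0.006]
force: [-0.8, 0.2, -2.0]
opening: 0.0465
gripper_force: 0.0
```

apply_moves --series '[[[0,0,2],[0,0,0]],[[0,0,0],[0,0,0]],[[0,0,0],[0,0,0]],[[0,0,0],[0,0,0]],[[0,0,0],[0,0,0]],[[0,0,0],[0,0,0]],[[0,0,0],[0,0,0]]]' --claw 0 --newtons 5

```text
t: 5.23
tool_pos: [0.6367, -0.229, 0.2818]
orientation: [-0.001, 3.139, -0.001]
force: [-0.4, 2.6, 7.1]
opening: 0.0179
gripper_force: 5.0
```

apply_moves --series '[[[0,-6,-3],[0,0,0]],[[0,-6,-3],[0,0,0]],[[0,-6,-2],[0,0,0]],[[0,-6,-1],[0,0,0]],[[0,-6,0],[0,0,0]],[[0,0,0],[0,0,0]],[[0,0,0],[0,0,0]]]'

```text
t: 5.82
tool_pos: [0.6362, -0.2605, 0.2893]
orientation: [0.001, 3.14, -0.003]
force: [0.9, -2.7, 4.6]
opening: 0.0178
gripper_force: 5.0
```

Release, rise, and look.

apply_moves --series '[[[0,0,0],[0,0,0]],[[0,0,0],[0,0,0]],[[0,0,0],[0,0,0]],[[0,0,-20],[0,0,0]],[[0,0,-40],[0,0,0]],[[0,0,-40],[0,0,0]],[[30,25,-20],[0,0,0]],[[30,41,0],[0,0,0]],[[30,41,0],[0,0,0]],[[0,41,0],[0,0,0]],[[0,0,0],[0,0,0]]]' --claw 0.5

```text
t: 6.73
tool_pos: [0.5572, -0.1216, 0.4075]
orientation: [0.006, -3.141, -0.005]
force: [-0.1, 1.1, 0.9]
opening: 0.0463
gripper_force: 0.0
```

```bash
python3 - <<'E'
from h import *
p,d=robot.read_camera("scene"); s,_=robot.read_camera("top")
c=cv2.resize(p[190:300,280:440],None,fx=3,fy=3,interpolation=2);e=cv2.resize(s[140:220,320:420],None,fx=3.9,fy=3.9,interpolation=2)
o=np.zeros((330,480+390,3),np.uint8);o[:,:480]=c;o[:312,480:]=e
cv2.imwrite("pics/s2.png",cv2.resize(o,(800,303)))
W=cloud("top",_);Z=W[...,2];m=(Z>.1)&(Z<.14);m[:150]=0;m[190:]=0;m[:,:340]=0;m[:,395:]=0
print(np.median(W[m],0),m.sum()); 
for k in(("A",(165,220,135,182)),("B",(175,227,186,226)),("C",(180,230,258,302))): print(k[0],rect(Z,"top",k[1],.025,.06))
E
```

```text
[nan nan nan] 0
A ('c', array([587.8, 283.1]), 'size', array([67.2, 52.8]), 'long-axis deg from x', 8.6, 'z', 0.0438, 'mean', array([587.7, 283.4]))
B ('c', array([556. , 157.4]), 'size', array([66.4, 51.3]), 'long-axis deg from x', -4.8, 'z', 0.0478, 'mean', array([556. , 157.5]))
C ('c', array([544.9, -33.3]), 'size', array([65.7, 41.6]), 'long-axis deg from x', 10.4, 'z', 0.0403, 'mean', array([541.3, -28. ]))
  return _methods._mean(a, axis=axis, dtype=dtype,
  ret = um.true_divide(
```

View pics/s2.png

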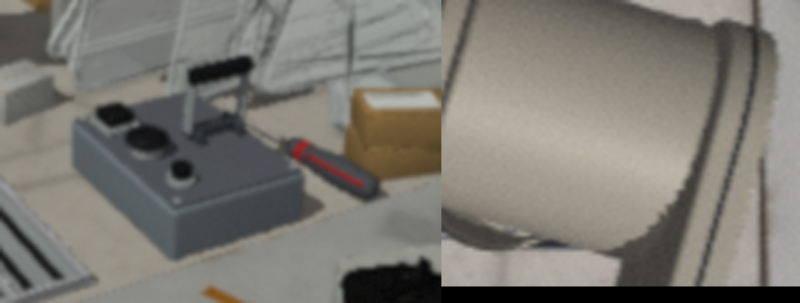

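The lever stands upright, with its bar (222,68) above the hinge, and the cartons haven't moved. Next is carton C.

apply_moves --series '[[[4,29,0],[0,0,0]],[[4,29,0],[0,0,0]],[[4,28,0],[0,0,0]],[[0,0,0],[0,0,-0.09]],[[0,0,0],[0,0,-0.09]],[[0,0,38],[0,0,0]],[[0,0,38],[0,0,0]],[[0,0,38],[0,0,0]],[[0,0,38],[0,0,0]],[[0,0,0],[0,0,0]],[[0,0,0],[0,0,0]]]' --claw 1

```text
t: 7.75
tool_pos: [0.5453, -0.042, 0.2535]
orientation: [0.281, -3.123, -0.002]
force: [-0.4, -0.4, 0.6]
opening: 0.0932
gripper_force: 0.0
```

apply_moves --series '[[[0,6,20],[0,0,0]],[[0,0,20],[0,0,0]],[[0,0,14],[0,0,0]],[[0,0,0],[0,0,0]],[[0,0,0],[0,0,0]]]'

```text
t: 8.17
tool_pos: [0.5465, -0.0359, 0.2041]
orientation: [-0.282, 3.127, -0.001]
force: [0.7, -0.4, -0.1]
opening: 0.0931
gripper_force: 0.0
```

apply_moves --series '[[[0,0,0],[0,0,0]],[[0,0,0],[0,0,0]],[[0,0,0],[0,0,0]],[[0,0,0],[0,0,0]],[[0,0,0],[0,0,0]],[[0,0,0],[0,0,0]]]' --claw 0 --newtons 15

```text
t: 8.67
tool_pos: [0.5453, -0.0354, 0.202]
orientation: [-0.283, 3.129, -0.0]
force: [-0.2, -0.1, 0.5]
opening: 0.0577
gripper_force: 0.0
```

apply_moves --series '[[[0,0,0],[0,0,0]],[[0,0,0],[0,0,0]],[[0,0,0],[0,0,0]],[[0,0,0],[0,0,0]]]'

```text
t: 9.0
tool_pos: [0.5452, -0.0353, 0.2017]
orientation: [0.283, -3.129, -0.0]
force: [-1.3, 0.6, 1.3]
opening: 0.0479
gripper_force: 15.0
```

apply_moves --series '[[[0,0,-10],[0,0,0]],[[0,0,-25],[0,0,0]],[[0,0,-25],[0,0,0]],[[0,0,-20],[0,0,0]],[[0,0,0],[0,0,0]]]'

```text
t: 9.42
tool_pos: [0.5471, -0.0357, 0.2875]
orientation: [-0.282, 3.121, -0.003]
force: [-0.4, 0.1, -0.0]
opening: 0.0481
gripper_force: 15.0
```

apply_moves --series '[[[21,-26,0],[0,0,0]],[[21,-26,0],[0,0,0]],[[21,-26,0],[0,0,0]],[[21,-26,0],[0,0,0]],[[21,-26,0],[0,0,0]],[[21,-26,0],[0,0,0]],[[21,-26,0],[0,0,0]],[[20,-26,0],[0,0,0]],[[0,0,0],[0,0,0.118]],[[0,0,0],[0,0,0.118]],[[0,0,0],[0,0,0.118]],[[0,0,0],[0,0,0.118]]]'

```text
t: 10.42
tool_pos: [0.4177, -0.2702, 0.2812]
orientation: [-0.467, -3.106, -0.001]
force: [0.1, 0.1, -0.3]
opening: 0.0478
gripper_force: 15.0
```

apply_moves --series '[[[0,0,0],[0,0,0.118]],[[0,0,0],[0,0,0.118]],[[0,0,0],[0,0,0.118]],[[0,0,0],[0,0,0.118]],[[0,0,0],[0,0,0.118]],[[0,0,0],[0,0,0.118]],[[0,0,0],[0,0,0.118]],[[0,0,0],[0,0,0.118]],[[0,0,0],[0,0,0.118]],[[0,0,0],[0,0,0.118]],[[0,0,0],[0,0,0.125]]]'

```text
t: 11.33
tool_pos: [0.418, -0.2698, 0.2812]
orientation: [-2.256, -2.185, 0.0]
force: [0.1, -0.0, -0.9]
opening: 0.0479
gripper_force: 1.4
```

apply_moves --series '[[[0,0,0],[0,0,0]],[[0,0,0],[0,0,0]]]'

```text
t: 11.5
tool_pos: [0.418, -0.2698, 0.2813]
orientation: [-2.245, -2.196, 0.0]
force: [-0.1, -0.6, -1.3]
opening: 0.0482
gripper_force: 1.5
```

```bash
python3 - <<'E'
from h import *
s=robot.read_state();M=R.from_rotvec(s["orientation"]).as_matrix()
print(s["tool_pos"],s["opening"],M.round(3),np.degrees(np.arctan2(M[1,1],M[0,1])))
p,d=robot.read_camera("scene")
cv2.imwrite("pics/s3.png",cv2.resize(p[150:330,180:420],None,fx=3.3,fy=3.3,interpolation=2))
E
```

```text
[ 0.41801885 -0.26983537  0.28131681] 0.04823988587449056 [[ 0.022  1.    -0.001]
 [ 1.    -0.022  0.   ]
 [ 0.    -0.001 -1.   ]] -1.262896559777655
```

View pics/s3.png

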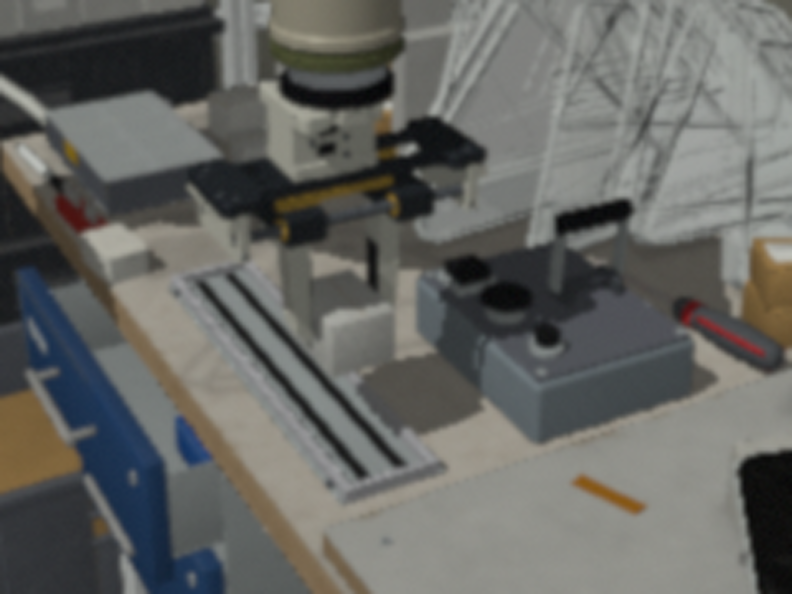

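The grip has slackened and the carton may have slipped. I'll re-tighten before lowering.

apply_moves --series '[[[0,0,0],[0,0,0]],[[0,0,0],[0,0,0]],[[0,0,0],[0,0,0]],[[0,0,0],[0,0,0]]]' --claw 0 --newtons 25

```text
t: 11.88
tool_pos: [0.4182, -0.27, 0.2817]
orientation: [-2.249, -2.193, -0.0]
force: [0.1, 0.2, -0.7]
opening: 0.048
gripper_force: 25.0
```

```bash
python3 - <<'E'
from h import *
p,d=robot.read_camera("scene"); W=cloud("scene",d)
# near face of carton: white pixels close to TCP
m=(abs(W[...,0]-.418)<.022)&(W[...,1]>-.33)&(W[...,1]<-.285)&(W[...,2]>.03)&(W[...,2]<.16)
P=W[m]; v,u=np.nonzero(m)
print(m.sum(),np.percentile(P,[2,25,50,75,98],axis=0).round(3), u.min(),u.max(),v.min(),v.max())
print(robot.read_state()["gripper_force"])
m=(abs(W[...,0]-.418)<.05)&(W[...,1]>-.30)&(W[...,1]<-.23)&(W[...,2]>.03)&(W[...,2]<.16);P=W[m]
print(np.percentile(P,[1,25,50,75,99],axis=0).round(3))
E
```

```text
371 [[ 0.397 -0.309  0.082]
 [ 0.407 -0.306  0.094]
 [ 0.418 -0.305  0.107]
 [ 0.429 -0.303  0.119]
 [ 0.439 -0.286  0.121]] 278 299 239 263
24.998542070388794
[[ 0.378 -0.299  0.083]
 [ 0.391 -0.281  0.119]
 [ 0.41  -0.279  0.121]
 [ 0.442 -0.271  0.137]
 [ 0.457 -0.243  0.159]]
```

The carton hasn't slipped: its top is at 0.121 and bottom at 0.081, upright. Lowering it into the lane.

apply_moves --series '[[[0,2.5,20],[0,0,0]],[[0,0,25],[0,0,0]],[[0,0,15],[0,0,0]],[[0,0,6],[0,0,0]],[[0,0,4],[0,0,0]],[[0,0,0],[0,0,0]],[[0,0,3],[0,0,0]],[[0,0,2],[0,0,0]],[[0,0,0],[0,0,0]],[[0,0,0],[0,0,0]]]'

```text
t: 12.77
tool_pos: [0.4209, -0.2702, 0.2073]
orientation: [2.249, 2.192, 0.0]
force: [-1.0, 0.7, 0.3]
opening: 0.048
gripper_force: 25.0
```

apply_moves --series '[[[0,0,1.5],[0,0,0]],[[0,0,0],[0,0,0]],[[0,0,1],[0,0,0]],[[0,0,0],[0,0,0]],[[0,0,0],[0,0,0]]]'

```text
t: 13.18
tool_pos: [0.4212, -0.2703, 0.2058]
orientation: [2.249, 2.192, 0.0]
force: [-4.8, 2.9, 14.0]
opening: 0.0478
gripper_force: 25.0
```

apply_moves --series '[[[0,0,-1],[0,0,0]],[[0,0,0],[0,0,0]],[[0,0,0],[0,0,0]],[[0,0,0],[0,0,0]],[[0,0,0],[0,0,0]],[[0,0,-20],[0,0,0]],[[0,0,-40],[0,0,0]],[[0,0,-40],[0,0,0]],[[0,0,0],[0,0,-0.1165]],[[0,0,0],[0,0,-0.1165]],[[0,0,0],[0,0,-0.1165]],[[0,0,0],[0,0,-0.1165]]]' --claw 1

```text
t: 14.18
tool_pos: [0.4207, -0.27, 0.3054]
orientation: [1.675, 2.657, -0.0]
force: [-0.5, 0.3, 0.2]
opening: 0.0931
gripper_force: 0.0
```

apply_moves --series '[[[0,0,0],[0,0,-0.1165]],[[0,0,0],[0,0,-0.1165]],[[0,0,0],[0,0,-0.1165]],[[0,0,0],[0,0,-0.1165]],[[0,0,0],[0,0,-0.1165]],[[0,0,0],[0,0,-0.1165]],[[0,0,0],[0,0,-0.1165]],[[0,0,0],[0,0,-0.1165]],[[0,0,0],[0,0,-0.1165]]]'

```text
t: 14.93
tool_pos: [0.4206, -0.27, 0.305]
orientation: [-0.12, -3.139, -0.0]
force: [0.5, 0.0, -0.4]
opening: 0.0928
gripper_force: 0.0
```

apply_moves --series '[[[-9,39,0],[0,0,0]],[[-9,39,0],[0,0,0]],[[-9,39,0],[0,0,0]],[[-9,39,0],[0,0,0]],[[-9,39,0],[0,0,0]],[[-9,39,0],[0,0,0]],[[-9,39,0],[0,0,0]],[[-9,39,0],[0,0,0]],[[0,0,0],[0,0,0]],[[0,0,0],[0,0,0]]]'

```text
t: 15.77
tool_pos: [0.5183, 0.0371, 0.305]
orientation: [-0.123, -3.139, -0.0]
force: [-0.3, -0.3, 0.3]
opening: 0.0933
gripper_force: 0.0
```

```bash
python3 - <<'E'
from h import *
s=robot.read_state();M=R.from_rotvec(s["orientation"]).as_matrix()
print(s["tool_pos"],s["opening"],np.degrees(np.arctan2(M[1,1],M[0,1])))
p,d=robot.read_camera("top");Z=cloud("top",d)[...,2];cv2.imwrite("pics/t1.png",p[80:300,120:420].repeat(2,0).repeat(2,1))
p2,d2=robot.read_camera("scene");cv2.imwrite("pics/sx.png",p2)
for k in(("A",(165,220,135,182)),("B",(175,227,186,226)),("lane C",(230,270,340,400))):
  try: print(k[0],rect(Z,"top",k[1],.03,.06))
  except Exception as e: print(k,e)
W=cloud("scene",d2);m=(W[...,2]>.106)&(W[...,2]<.145)&(abs(W[...,0]-.636)<.035)&(abs(W[...,1]+.26)<.06)
print("lever bar",m.sum(),W[m].mean(0).round(4),np.percentile(W[m],[5,95],axis=0).round(3))
E
```

```text
[0.51826296 0.03710025 0.30495674] 0.09328873160950822 85.52470468671854
A ('c', array([587.7, 283.7]), 'size', array([67.2, 51.4]), 'long-axis deg from x', 8.7, 'z', 0.0439, 'mean', array([587.8, 284.1]))
B ('c', array([503.3, 208.8]), 'size', array([15.7, 10.4]), 'long-axis deg from x', -0.3, 'z', 0.0377, 'mean', array([503.3, 208.8]))
lane C ('c', array([ 418.8, -272.3]), 'size', array([67., 46.]), 'long-axis deg from x', 89.1, 'z', 0.0446, 'mean', array([ 419. , -273.8]))
lever bar 198 [ 0.6336 -0.2663  0.1245] [[ 0.606 -0.271  0.111]
 [ 0.666 -0.258  0.132]]
```

View pics/t1.png

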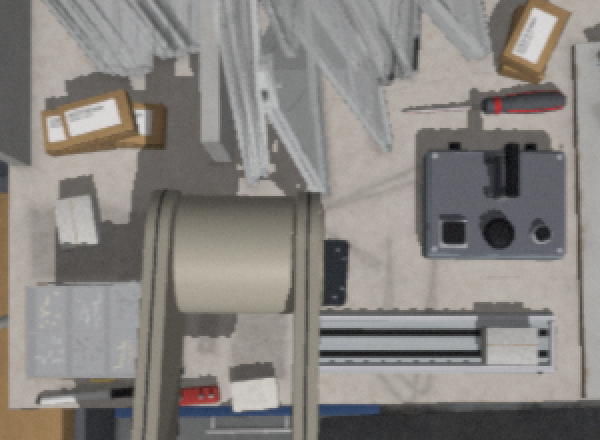

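Carton C is in the lane at (510,345) and the lever is upright (bar at (512,170)). The arm hides B from the top camera, so I'll check B in the scene view.

```bash
python3 - <<'E'
from h import *
p,d=robot.read_camera("scene");W=cloud("scene",d);Z=W[...,2]
for nm,x,y,z in(("A",.588,.284,.044),("B",.556,.158,.048)):
  m=(abs(W[...,0]-x)<.09)&(abs(W[...,1]-y)<.09)&(Z>.035)&(Z<.055); v,u=np.nonzero(m)
  print(nm,m.sum(),W[m].mean(0).round(4),np.percentile(W[m],[3,97],axis=0).round(3),[round(c) for c in proj("scene",(x,y,z))])
E
```

```text
A 174 [0.5502 0.2772 0.0401] [[0.499 0.209 0.036]
 [0.621 0.345 0.046]] [253, 178]
B 349 [0.5235 0.1732 0.042 ] [[0.469 0.134 0.036]
 [0.584 0.239 0.049]] [260, 191]
```

```bash
python3 - <<'E'
from h import *
p,d=robot.read_camera("scene");W=cloud("scene",d);Z=W[...,2]
for nm,x,y,lo,hi in(("A",.588,.284,.0415,.047),("B",.556,.158,.045,.051)):
  m=(abs(W[...,0]-x)<.1)&(abs(W[...,1]-y)<.1)&(Z>lo)&(Z<hi)
  P=(W[m][:,:2]*1000).astype(np.float32); print(nm,len(P),cv2.minAreaRect(P),np.median(P,0),np.percentile(P,[3,97],axis=0))
E
```

```text
A 69 ((624.2127685546875, 253.23968505859375), (129.07781982421875, 125.56047821044922), 4.851231575012207) [581.3461  285.12747] [[558.34171875 256.1589624 ]
 [683.32427979 308.67513062]]
B 122 ((558.19384765625, 159.28173828125), (65.4564208984375, 55.379127502441406), 0.3512183427810669) [554.09424 159.34271] [[526.33638733 135.39216705]
 [587.82825439 184.34973724]]
```

apply_moves --series '[[[-9,31,0],[0,0,0]],[[-9,31,0],[0,0,0]],[[-8,31,0],[0,0,0]],[[-2,30,0],[0,0,0]],[[0,0,20],[0,0,0]],[[0,0,20],[0,0,0]],[[0,0,0],[0,0,0]],[[0,0,0],[0,0,0]]]'

```text
t: 16.63
tool_pos: [0.5555, 0.1539, 0.264]
orientation: [-0.132, -3.136, 0.001]
force: [-0.2, -0.1, 0.9]
opening: 0.093
gripper_force: 0.0
```

apply_moves --series '[[[0,4,20],[0,0,0]],[[0,0,20],[0,0,0]],[[0,0,19],[0,0,0]],[[0,0,0],[0,0,0]],[[0,0,0],[0,0,0]]]'

```text
t: 17.05
tool_pos: [0.5565, 0.1584, 0.2067]
orientation: [-0.131, -3.138, 0.0]
force: [0.3, 0.7, 0.1]
opening: 0.093
gripper_force: 0.0
```

apply_moves --series '[[[0,0,0],[0,0,0]],[[0,0,0],[0,0,0]],[[0,0,0],[0,0,0]],[[0,0,0],[0,0,0]],[[0,0,0],[0,0,0]],[[0,0,0],[0,0,0]],[[0,0,0],[0,0,0]],[[0,0,0],[0,0,0]],[[0,0,0],[0,0,0]]]' --claw 0 --newtons 20

```text
t: 17.8
tool_pos: [0.5565, 0.1594, 0.2064]
orientation: [0.129, 3.139, 0.0]
force: [0.2, 1.0, 2.0]
opening: 0.0483
gripper_force: 20.0
```

apply_moves --series '[[[0,0,-20],[0,0,0]],[[0,0,-40],[0,0,0]],[[0,0,-40],[0,0,0]],[[12,-37,0],[0,0,0]],[[12,-37,0],[0,0,0]],[[12,-37,0],[0,0,0]],[[12,-37,0],[0,0,0]],[[12,-37,0],[0,0,0]],[[12,-37,0],[0,0,0]],[[12,-37,0],[0,0,0]],[[12,-37,0],[0,0,0]],[[12,-37,0],[0,0,0]]]'

```text
t: 18.8
tool_pos: [0.4202, -0.1651, 0.3061]
orientation: [-0.129, -3.139, 0.0]
force: [0.8, -0.4, -0.3]
opening: 0.0482
gripper_force: 20.0
```

apply_moves --series '[[[0,0,0],[0,0,0.1165]],[[0,0,0],[0,0,0.1165]],[[0,0,0],[0,0,0.1165]],[[0,0,0],[0,0,0.1165]],[[0,0,0],[0,0,0.1165]],[[0,0,0],[0,0,0.1165]],[[0,0,0],[0,0,0.1165]],[[0,0,0],[0,0,0.1165]],[[0,0,0],[0,0,0.1165]],[[0,0,0],[0,0,0.1165]],[[0,0,0],[0,0,0.1165]],[[0,0,0],[0,0,0.1165]]]'

```text
t: 19.8
tool_pos: [0.4213, -0.1637, 0.3059]
orientation: [-2.125, -2.313, 0.0]
force: [0.4, -0.5, -0.3]
opening: 0.0479
gripper_force: 20.0
```

apply_moves --series '[[[0,0,0],[0,0,0.1165]],[[0,0,0],[0,0,0]],[[0,0,0],[0,0,0]],[[0,0,0],[0,0,0]]]'

```text
t: 20.13
tool_pos: [0.4214, -0.1637, 0.3061]
orientation: [-2.246, -2.197, 0.0]
force: [0.0, -0.4, -1.0]
opening: 0.0475
gripper_force: 20.0
```

```bash
cat > c.py <<'E'
from h import *
s=robot.read_state();M=R.from_rotvec(s["orientation"]).as_matrix();t=s["tool_pos"]
print(t,s["opening"],s["gripper_force"],np.degrees(np.arctan2(M[1,1],M[0,1])))
p,d=robot.read_camera("scene"); W=cloud("scene",d)
m=(abs(W[...,0]-t[0])<.02)&(W[...,1]>t[1]-.06)&(W[...,1]<t[1]-.02)&(W[...,2]>.03)&(W[...,2]<.16)
P=W[m]; print(m.sum(),np.percentile(P,[2,25,50,75,98],axis=0).round(3))
E
python3 c.py
```

```text
[ 0.4213565  -0.16369979  0.30608423] 0.04745916156187839 19.999885261058807 -1.2613019852766938
320 [[ 0.402 -0.202  0.101]
 [ 0.411 -0.2    0.115]
 [ 0.421 -0.198  0.128]
 [ 0.431 -0.197  0.142]
 [ 0.44  -0.186  0.149]]
```

apply_moves --series '[[[0,3,25],[0,0,0]],[[0,0,30],[0,0,0]],[[0,0,20],[0,0,0]],[[0,0,10],[0,0,0]],[[0,0,6],[0,0,0]],[[0,0,3],[0,0,0]],[[0,0,1],[0,0,0]],[[0,0,1],[0,0,0]],[[0,0,1],[0,0,0]],[[0,0,0],[0,0,0]],[[0,0,0],[0,0,0]]]'

```text
t: 21.1
tool_pos: [0.4251, -0.1642, 0.2104]
orientation: [2.248, 2.191, 0.001]
force: [0.7, -0.7, 2.5]
opening: 0.0477
gripper_force: 20.0
```

apply_moves --series '[[[0,0,-1],[0,0,0]],[[0,0,0],[0,0,0]],[[0,0,0],[0,0,0]],[[0,0,0],[0,0,0]],[[0,0,0],[0,0,0]],[[0,0,-20],[0,0,0]],[[0,0,-40],[0,0,0]],[[0,0,-40],[0,0,0]],[[0,0,0],[0,0,-0.1247]],[[0,0,0],[0,0,-0.1247]],[[0,0,0],[0,0,-0.1247]],[[0,0,0],[0,0,-0.1247]]]' --claw 1

```text
t: 22.1
tool_pos: [0.4244, -0.1638, 0.3105]
orientation: [1.631, 2.685, 0.0]
force: [0.6, -0.5, -0.1]
opening: 0.0931
gripper_force: 0.0
```

apply_moves --series '[[[0,0,0],[0,0,-0.1247]],[[0,0,0],[0,0,-0.1247]],[[0,0,0],[0,0,-0.1247]],[[0,0,0],[0,0,-0.1247]],[[0,0,0],[0,0,-0.1247]],[[0,0,0],[0,0,-0.1247]],[[0,0,0],[0,0,-0.1247]],[[0,0,0],[0,0,-0.1247]],[[0,0,0],[0,0,-0.1247]],[[0,0,0],[0,0,-0.1247]],[[0,0,0],[0,0,0]],[[0,0,0],[0,0,0]]]'

```text
t: 23.1
tool_pos: [0.4244, -0.1638, 0.3101]
orientation: [0.228, -3.133, -0.0]
force: [0.1, 0.1, 0.8]
opening: 0.0931
gripper_force: 0.0
```

```bash
python3 - <<'E'
from h import *
s=robot.read_state();M=R.from_rotvec(s["orientation"]).as_matrix()
print(s["tool_pos"],s["opening"],np.degrees(np.arctan2(M[1,1],M[0,1])))
p,d=robot.read_camera("top");Z=cloud("top",d)[...,2]
for k in(("A",(165,220,135,182)),("lane C",(230,270,355,400)),("lane B",(230,270,310,355))):
  try: print(k[0],rect(Z,"top",k[1],.03,.06))
  except Exception as e: print(k,e)
E
```

```text
[ 0.42438761 -0.16377023  0.31009667] 0.09306999950942207 98.30708960855188
A ('c', array([569. , 267.8]), 'size', array([67.2, 51.1]), 'long-axis deg from x', 9.3, 'z', 0.0436, 'mean', array([569. , 268.2]))
('lane C', (230, 270, 355, 400)) attempt to get argmax of an empty sequence
lane B ('c', array([ 445.2, -145. ]), 'size', array([17.9,  2.5]), 'long-axis deg from x', 89.1, 'z', 0.0524, 'mean', array([ 445.4, -143.9]))
```

Carton A was knocked aside, to (569,268). I'll use the new position.

apply_moves --series '[[[-17,34,0],[0,0,0]],[[-17,34,0],[0,0,0]],[[-17,34,0],[0,0,0]],[[-17,34,0],[0,0,0]],[[-17,34,0],[0,0,0]],[[-17,34,0],[0,0,0]],[[-17,34,0],[0,0,0]],[[-17,34,0],[0,0,0]],[[-17,34,0],[0,0,0]],[[-17,34,0],[0,0,0]],[[-17,33,0],[0,0,0]],[[-19,33,0],[0,0,-0.01]]]'

```text
t: 24.15
tool_pos: [0.5679, 0.2703, 0.31]
orientation: [0.243, -3.132, 0.0]
force: [0.5, -0.9, 0.8]
opening: 0.0932
gripper_force: 0.0
```

apply_moves --series '[[[0,0,20],[0,0,0]],[[0,0,20],[0,0,0]],[[0,0,10],[0,0,0]],[[0,0,0],[0,0,0]],[[0,0,0],[0,0,0]]]'

```text
t: 24.57
tool_pos: [0.5676, 0.2678, 0.2596]
orientation: [0.246, -3.13, 0.001]
force: [-0.3, -0.5, 0.9]
opening: 0.0928
gripper_force: 0.0
```

```bash
python3 - <<'E'
from h import *
s=robot.read_state();M=R.from_rotvec(s["orientation"]).as_matrix();W0=0
print(s["tool_pos"],np.degrees(np.arctan2(M[1,1],M[0,1])))
p,d=robot.read_camera("scene");W=cloud("scene",d);Z=W[...,2]
m=(abs(W[...,0]-.569)<.058)&(abs(W[...,1]-.268)<.06)&(Z>.0405)&(Z<.047)
P=(W[m][:,:2]*1000).astype(np.float32); print(len(P),cv2.minAreaRect(P))
p,d=robot.read_camera("top");Z=cloud("top",d)[...,2]
for k in(("lane C",(230,270,355,400)),("lane B",(230,270,310,355))): print(k[0],rect(Z,"top",k[1],.03,.06))
E
```

```text
[0.56755996 0.26783362 0.25959372] 98.99473635730591
110 ((571.8925170898438, 267.7316589355469), (66.39148712158203, 54.54522705078125), 7.887842655181885)
lane C ('c', array([ 418.8, -272.2]), 'size', array([67.1, 46. ]), 'long-axis deg from x', 89.1, 'z', 0.0448, 'mean', array([ 419. , -273.7]))
lane B ('c', array([ 423.3, -166.3]), 'size', array([66.5, 45.7]), 'long-axis deg from x', 89.1, 'z', 0.0524, 'mean', array([ 423.3, -167. ]))
```

apply_moves --series '[[[-3,0,20],[0,0,0]],[[0,0,20],[0,0,0]],[[0,0,16],[0,0,0]],[[0,0,0],[0,0,0]],[[0,0,0],[0,0,0]]]'

```text
t: 25.08
tool_pos: [0.5709, 0.2684, 0.2047]
orientation: [0.248, -3.131, 0.0]
force: [-0.6, 0.6, -0.2]
opening: 0.0931
gripper_force: 0.0
```

apply_moves --series '[[[0,0,0],[0,0,0]],[[0,0,0],[0,0,0]],[[0,0,0],[0,0,0]],[[0,0,0],[0,0,0]],[[0,0,0],[0,0,0]],[[0,0,0],[0,0,0]],[[0,0,0],[0,0,0]],[[0,0,0],[0,0,0]],[[0,0,0],[0,0,0]]]' --claw 0 --newtons 20

```text
t: 25.83
tool_pos: [0.5709, 0.2689, 0.2044]
orientation: [-0.25, 3.132, 0.0]
force: [-1.2, -0.7, 1.1]
opening: 0.0478
gripper_force: 20.0
```

apply_moves --series '[[[0,0,-20],[0,0,0]],[[0,0,-40],[0,0,0]],[[0,0,-40],[0,0,0]],[[21.5,-34,0],[0,0,0]],[[21.5,-34,0],[0,0,0]],[[21.5,-34,0],[0,0,0]],[[21.5,-34,0],[0,0,0]],[[21.5,-34,0],[0,0,0]],[[21.5,-34,0],[0,0,0]],[[21.5,-34,0],[0,0,0]],[[21.5,-34,0],[0,0,0]],[[21.5,-34,0],[0,0,0]]]'

```text
t: 26.83
tool_pos: [0.427, -0.0654, 0.3042]
orientation: [-0.25, 3.131, -0.0]
force: [0.9, -0.9, -1.1]
opening: 0.048
gripper_force: 20.0
```

apply_moves --series '[[[0,0,0],[0,0,0.1165]],[[0,0,0],[0,0,0.1165]],[[0,0,0],[0,0,0.1165]],[[0,0,0],[0,0,0.1165]],[[0,0,0],[0,0,0.1165]],[[0,0,0],[0,0,0.1165]],[[0,0,0],[0,0,0.1165]],[[0,0,0],[0,0,0.1165]],[[0,0,0],[0,0,0.1165]],[[0,0,0],[0,0,0.1165]],[[0,0,0],[0,0,0.1165]],[[0,0,0],[0,0,0.1165]]]'

```text
t: 27.83
tool_pos: [0.4281, -0.064, 0.3041]
orientation: [-1.831, -2.552, 0.0]
force: [-0.1, 0.8, -0.0]
opening: 0.048
gripper_force: 20.0
```

apply_moves --series '[[[0,0,0],[0,0,0.1165]],[[0,0,0],[0,0,0.1165]],[[0,0,0],[0,0,0.1165]],[[0,0,0],[0,0,0]],[[0,0,0],[0,0,0]],[[0,0,0],[0,0,0]]]'

```text
t: 28.33
tool_pos: [0.4282, -0.064, 0.3042]
orientation: [-2.237, -2.206, 0.0]
force: [0.4, 0.1, -0.7]
opening: 0.0476
gripper_force: 20.0
```

```bash
python3 c.py
```

```text
[ 0.42818004 -0.06402747  0.30417369] 0.04762008638556571 20.000024735927582 -0.7849888685753161
256 [[ 0.409 -0.102  0.101]
 [ 0.417 -0.099  0.114]
 [ 0.428 -0.098  0.126]
 [ 0.438 -0.096  0.138]
 [ 0.447 -0.086  0.145]]
```

apply_moves --series '[[[0,-1,25],[0,0,0.01]],[[0,0,30],[0,0,0]],[[0,0,20],[0,0,0]],[[0,0,10],[0,0,0]],[[0,0,6],[0,0,0]],[[0,0,3],[0,0,0]],[[0,0,1],[0,0,0]],[[0,0,1],[0,0,0]],[[0,0,0.7],[0,0,0]],[[0,0,0],[0,0,0]],[[0,0,0],[0,0,0]]]'

```text
t: 29.3
tool_pos: [0.4277, -0.0641, 0.2083]
orientation: [2.251, 2.19, 0.001]
force: [0.4, -0.8, 1.6]
opening: 0.0478
gripper_force: 20.0
```

apply_moves --series '[[[0,0,-0.5],[0,0,0]],[[0,0,0],[0,0,0]],[[0,0,0],[0,0,0]],[[0,0,0],[0,0,0]],[[0,0,0],[0,0,0]],[[0,0,-20],[0,0,0]],[[0,0,-40],[0,0,0]],[[0,0,-40],[0,0,0]],[[0,0,-40],[0,0,0]],[[0,0,0],[0,0,-0.114]],[[0,0,0],[0,0,-0.114]],[[0,0,0],[0,0,-0.114]]]' --claw 1

```text
t: 30.3
tool_pos: [0.4275, -0.0641, 0.3493]
orientation: [1.838, 2.545, 0.001]
force: [0.1, 0.6, -0.5]
opening: 0.0929
gripper_force: 0.0
```

apply_moves --series '[[[0,0,0],[0,0,-0.114]],[[0,0,0],[0,0,-0.114]],[[0,0,0],[0,0,-0.114]],[[0,0,0],[0,0,-0.114]],[[0,0,0],[0,0,-0.114]],[[0,0,0],[0,0,-0.114]],[[0,0,0],[0,0,-0.114]],[[0,0,0],[0,0,-0.114]],[[0,0,0],[0,0,-0.114]],[[0,0,0],[0,0,-0.114]],[[0,0,0],[0,0,-0.114]],[[0,0,0],[0,0,0]]]'

```text
t: 31.3
tool_pos: [0.4272, -0.064, 0.3479]
orientation: [0.005, -3.141, -0.0]
force: [-0.4, -1.0, 0.0]
opening: 0.093
gripper_force: 0.0
```

```bash
python3 - <<'E'
from h import *
s=robot.read_state();M=R.from_rotvec(s["orientation"]).as_matrix()
print(s["tool_pos"],np.degrees(np.arctan2(M[1,1],M[0,1])))
p,d=robot.read_camera("top");W=cloud("top",d);Z=W[...,2];cv2.imwrite("pics/t2.png",p[80:300,120:420].repeat(2,0).repeat(2,1))
for k in(("lane C",(230,270,355,400)),("lane B",(230,270,312,355)),("A",(230,270,265,312))):
  try: print(k[0],rect(Z,"top",k[1],.03,.06))
  except Exception as e: print(k,e)
m=(Z>.11)&(Z<.14);m[:150]=0;m[190:]=0;m[:,:340]=0;m[:,395:]=0;print(m.sum(),W[m].mean(0))
E
```

```text
[ 0.42720957 -0.0639934   0.34794666] 90.17295918986343
lane C ('c', array([ 418.8, -272.4]), 'size', array([67., 46.]), 'long-axis deg from x', 89.1, 'z', 0.0444, 'mean', array([ 419. , -273.6]))
('lane B', (230, 270, 312, 355)) attempt to get argmax of an empty sequence
('A', (230, 270, 265, 312)) attempt to get argmax of an empty sequence
189 [ 0.63387626 -0.26163452  0.12975213]
```

View pics/t2.png

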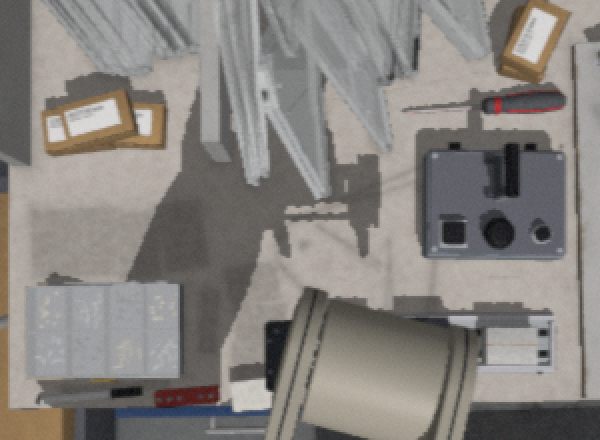

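C is in place at (510,345), no stray cartons remain, and the lever is upright. I'll hover over the lever, then check A and B before throwing it.

apply_moves --series '[[[-30,-28,0],[0,0,0]],[[-30,-28,0],[0,0,0]],[[-30,-28,0],[0,0,0]],[[-30,-28,0],[0,0,0]],[[-30,-28,0],[0,0,0]],[[-30,-28,0],[0,0,0]],[[-28,-28,0],[0,0,0]],[[0,0,0],[0,0,0]],[[0,0,0],[0,0,0]]]' --claw 0.5

```text
t: 32.1
tool_pos: [0.6353, -0.262, 0.3448]
orientation: [-0.013, -3.138, -0.003]
force: [-0.5, -0.4, -0.6]
opening: 0.047
gripper_force: 0.0
```

```bash
cat > l.py <<'E'
from h import *
print(robot.read_state()["tool_pos"])
p,d=robot.read_camera("top");W=cloud("top",d);Z=W[...,2];cv2.imwrite("pics/t3.png",p[80:300,120:420].repeat(2,0).repeat(2,1))
L=np.array([422.9,-171.1]);a=np.radians(88.6)
for k in(("C",(230,270,355,400)),("B",(230,270,312,355)),("A",(230,270,265,312))):
  try:
    r=rect(Z,"top",k[1],.03,.06);q=r[1]-L;print(k[0],r[:-2],"lane x,y",(q@[np.sin(a),-np.cos(a)]).round(1),(q@[np.cos(a),np.sin(a)]).round(1))
  except Exception as e: print(k,e)
E
python3 l.py
```

```text
[ 0.63533782 -0.26197828  0.34475399]
('C', (230, 270, 355, 400)) attempt to get argmax of an empty sequence
B ('c', array([ 424.7, -153.5]), 'size', array([48.3, 40.8]), 'long-axis deg from x', -1.2, 'z', 0.0526) lane x,y 1.4 17.6
A ('c', array([427.2, -65.8]), 'size', array([64.1, 45.9]), 'long-axis deg from x', 89.1, 'z', 0.0484) lane x,y 1.7 105.4
```

apply_moves --series '[[[0,1,28],[0,0,0]],[[0,0,28],[0,0,0]],[[0,0,0],[0,0,0]],[[0,0,0],[0,0,0]]]'

```text
t: 32.48
tool_pos: [0.6335, -0.2581, 0.2913]
orientation: [-0.005, -3.138, -0.003]
force: [0.2, -0.5, 0.2]
opening: 0.0466
gripper_force: 0.0
```

apply_moves --series '[[[0,0,0],[0,0,0]],[[0,0,0],[0,0,0]],[[0,0,0],[0,0,0]],[[0,0,0],[0,0,0]],[[0,0,0],[0,0,0]],[[0,0,0],[0,0,0]],[[0,0,0],[0,0,0]]]' --claw 0 --newtons 5

```text
t: 33.07
tool_pos: [0.6351, -0.2598, 0.2933]
orientation: [0.004, 3.14, -0.001]
force: [-1.7, -0.4, 5.7]
opening: 0.0177
gripper_force: 5.0
```

apply_moves --series '[[[0,-6,0],[0,0,0]],[[0,-6,1],[0,0,0]],[[0,-6,2],[0,0,0]],[[0,-6,2],[0,0,0]],[[0,-5,3],[0,0,0]],[[0,-4,3],[0,0,0]],[[0,0,0],[0,0,0]],[[0,0,0],[0,0,0]],[[0,0,0],[0,0,0]]]'

```text
t: 33.82
tool_pos: [0.6348, -0.2915, 0.28]
orientation: [-0.003, -3.141, -0.005]
force: [0.8, 11.3, 3.5]
opening: 0.0208
gripper_force: 5.0
```

apply_moves --series '[[[0,2,0],[0,0,0]],[[0,0,0],[0,0,0]],[[0,0,0],[0,0,0]],[[0,0,-20],[0,0,0]],[[0,0,-40],[0,0,0]],[[25,-7,-10],[0,0,0]],[[25,-7,0],[0,0,0]],[[24,-7,0],[0,0,0]],[[0,0,0],[0,0,0]]]' --claw 0.5

```text
t: 34.57
tool_pos: [0.5574, -0.3132, 0.351]
orientation: [-0.008, -3.14, 0.002]
force: [-0.4, 0.7, -0.1]
opening: 0.0463
gripper_force: 0.0
```

apply_moves --series '[[[0,0,0],[0,0,0]],[[0,0,0],[0,0,0]],[[0,0,0],[0,0,0]],[[0,0,0],[0,0,0]],[[0,0,0],[0,0,0]],[[0,0,0],[0,0,0]],[[0,0,0],[0,0,0]],[[0,0,0],[0,0,0]]]' --claw 0

```text
t: 35.23
tool_pos: [0.5608, -0.3112, 0.3509]
orientation: [-0.003, -3.141, -0.0]
force: [-0.1, -0.1, 0.4]
opening: 0.0009
gripper_force: 0.0
```

```bash
python3 - <<'E'
from h import *
print(robot.read_state()["tool_pos"],robot.read_state()["opening"])
p,d=robot.read_camera("scene");W=cloud("scene",d);cv2.imwrite("pics/s4.png",cv2.resize(p[170:310,200:440],None,fx=3.3,fy=3.3,interpolation=2))
m=(W[...,2]>.1)&(W[...,2]<.135)&(abs(W[...,0]-.64)<.033)&(abs(W[...,1]+.28)<.06)
print(m.sum(),W[m].mean(0).round(4),np.percentile(W[m],[5,50,95],axis=0).round(3))
E
```

```text
[ 0.56083013 -0.31118665  0.3509069 ] 0.0008797465127602837
159 [ 0.6366 -0.2955  0.1166] [[ 0.61  -0.3    0.108]
 [ 0.637 -0.296  0.118]
 [ 0.665 -0.289  0.122]]
```

View pics/s4.png

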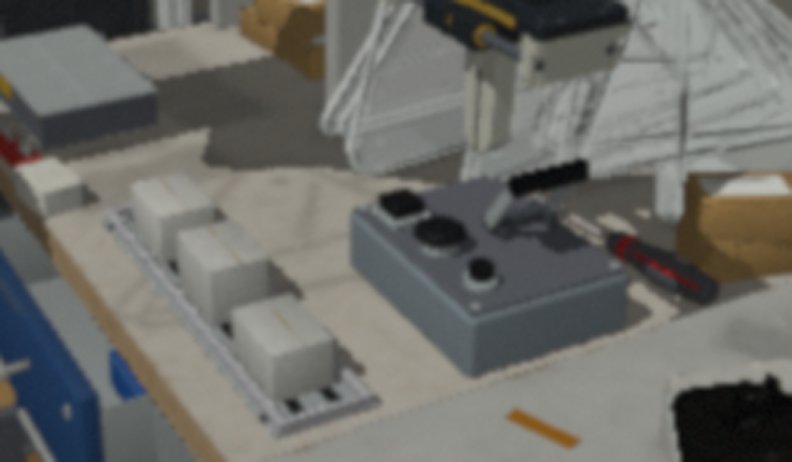

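The lever leans right (bar at (548,177)) and the three cartons stand in the lane. I'll measure the lever angle against the earlier frames before resetting.

```bash
python3 - <<'E'
from h import *
p,d=robot.read_camera("top")
for n,D in(("start",np.load("top0.npy")),("now",d)):
    W=cloud("top",D);Z=W[...,2];m=(Z>.104)&(Z<.135)&(abs(W[...,0]-.636)<.04)&(abs(W[...,1]+.26)<.065)
    print(n,m.sum(),W[m].mean(0).round(4),np.percentile(W[m],[3,97],axis=0).round(4))
cv2.imwrite("pics/t4.png",cv2.resize(p[120:280,240:430],None,fx=4,fy=3.7,interpolation=2))
E
```

```text
start 215 [ 0.6351 -0.2286  0.1219] [[ 0.605  -0.2376  0.115 ]
 [ 0.6653 -0.2207  0.1263]]
now 162 [ 0.64   -0.2904  0.1199] [[ 0.6124 -0.2985  0.1084]
 [ 0.6645 -0.283   0.1252]]
```

Estimated lever angle is about 0.53, which is little margin. I'll nudge it to its stop with closed fingers from the +y side.

apply_moves --series '[[[0,28,0],[0,0,0]],[[-25,28,0],[0,0,0]],[[-25,0,0],[0,0,0]],[[-25,0,0],[0,0,0]],[[0,0,0],[0,0,0]],[[0,0,35],[0,0,0]],[[0,0,28],[0,0,0]],[[0,0,0],[0,0,0]],[[0,0,0],[0,0,0]]]'

```text
t: 36.08
tool_pos: [0.6346, -0.2553, 0.2859]
orientation: [-0.004, -3.137, -0.003]
force: [-0.3, -0.5, 0.8]
opening: 0.0007
gripper_force: 0.0
```

apply_moves --series '[[[0,-5,0],[0,0,0]],[[0,-4,0],[0,0,0]],[[0,0,0],[0,0,0]],[[0,0,0],[0,0,0]],[[0,0,0],[0,0,0]]]'

```text
t: 36.5
tool_pos: [0.636, -0.265, 0.2896]
orientation: [0.004, 3.14, -0.002]
force: [0.2, -0.6, 0.3]
opening: 0.0004
gripper_force: 0.0
```

apply_moves --series '[[[0,-2,5],[0,0,0]],[[0,-2,0],[0,0,0]],[[0,0,0],[0,0,0]],[[0,0,0],[0,0,0]]]'

```text
t: 36.83
tool_pos: [0.6366, -0.2662, 0.284]
orientation: [0.001, 3.14, 0.006]
force: [-0.0, 13.0, 6.5]
opening: 0.0007
gripper_force: 6.7
```

apply_moves --series '[[[0,-2,0],[0,0,0]],[[0,-2,0],[0,0,0]],[[0,0,0],[0,0,0]],[[0,0,0],[0,0,0]]]'

```text
t: 37.17
tool_pos: [0.6369, -0.2675, 0.2839]
orientation: [-0.001, 3.141, 0.013]
force: [-1.5, 26.8, 11.5]
opening: 0.0002
gripper_force: 13.5
```

The lever is hard against its stop. I'll back off and press reset.

apply_moves --series '[[[0,10,0],[0,0,0]],[[0,4,-20],[0,0,0]],[[0,0,-40],[0,0,0]],[[25,0,-5],[0,0,0]],[[25,0,0],[0,0,0]],[[26,-28,0],[0,0,0]],[[0,-26,0],[0,0,0]],[[0,0,30],[0,0,0]],[[0,0,25],[0,0,0]],[[0,0,0],[0,0,0]],[[0,0,0],[0,0,0]]]'

```text
t: 38.08
tool_pos: [0.5588, -0.312, 0.2913]
orientation: [-0.004, -3.138, -0.003]
force: [-0.1, -0.3, 0.4]
opening: 0.0006
gripper_force: 0.0
```

apply_moves --series '[[[-1,0,20],[0,0,0]],[[0,0,8],[0,0,0]],[[0,0,5],[0,0,0]],[[0,0,4],[0,0,0]],[[0,0,3],[0,0,0]],[[0,0,1],[0,0,0]],[[0,0,0],[0,0,0]],[[0,0,0],[0,0,0]]]'

```text
t: 38.75
tool_pos: [0.5609, -0.3123, 0.2529]
orientation: [0.004, 3.141, -0.0]
force: [-1.7, 2.7, 3.7]
opening: 0.0004
gripper_force: 1.8
```

apply_moves --series '[[[0,0,1.5],[0,0,0]],[[0,0,0],[0,0,0]],[[0,0,0.5],[0,0,0]],[[0,0,0],[0,0,0]],[[0,0,0],[0,0,0]]]'

```text
t: 39.17
tool_pos: [0.561, -0.3124, 0.2522]
orientation: [0.004, 3.14, -0.001]
force: [-5.7, 5.7, 13.7]
opening: 0.0006
gripper_force: 7.0
```

apply_moves --series '[[[0,0,-20],[0,0,0]],[[0,0,-30],[0,0,0]],[[0,0,0],[0,0,0]],[[-1,38,0],[0,0,0]],[[-1,38,0],[0,0,0]],[[-1,37,0],[0,0,0]],[[0,0,0],[0,0,0]],[[0,0,20],[0,0,0]],[[0,0,10],[0,0,0]],[[0,0,5],[0,0,0]],[[0,0,0],[0,0,0]],[[0,0,0],[0,0,0]]]'

```text
t: 40.17
tool_pos: [0.5637, -0.1999, 0.2647]
orientation: [-0.005, -3.141, -0.0]
force: [-0.6, -0.2, 1.1]
opening: 0.0003
gripper_force: 0.0
```

apply_moves --series '[[[0,0,6],[0,0,0]],[[0,0,4],[0,0,0]],[[0,0,2],[0,0,0]],[[0,0,1.5],[0,0,0]],[[0,0,0],[0,0,0]],[[0,0,0.5],[0,0,0]],[[0,0,0],[0,0,0]],[[0,0,0],[0,0,0]]]'

```text
t: 40.83
tool_pos: [0.5643, -0.1998, 0.2524]
orientation: [0.004, 3.14, -0.002]
force: [-1.4, -1.4, 7.1]
opening: 0.0007
gripper_force: 3.6
```

apply_moves --series '[[[0,0,1],[0,0,0]],[[0,0,0],[0,0,0]],[[0,0,0],[0,0,0]]]'

```text
t: 41.08
tool_pos: [0.5643, -0.1998, 0.2523]
orientation: [0.004, 3.14, -0.002]
force: [-4.3, -0.3, 14.1]
opening: 0.0004
gripper_force: 6.9
```

apply_moves --series '[[[0,0,-20],[0,0,0]],[[0,0,-40],[0,0,0]],[[0,0,-40],[0,0,0]],[[0,40,-40],[0,0,0]],[[0,40,0],[0,0,0]],[[0,40,0],[0,0,0]],[[0,40,0],[0,0,0]],[[0,40,0],[0,0,0]],[[0,40,0],[0,0,0]],[[0,0,0],[0,0,0]],[[0,0,0],[0,0,0]],[[0,0,0],[0,0,0]]]'

```text
t: 42.08
tool_pos: [0.5644, 0.03, 0.3793]
orientation: [-0.002, -3.141, 0.001]
force: [-0.2, 0.4, -0.7]
opening: 0.0003
gripper_force: 0.0
```

```bash
python3 l.py; python3 - <<'E'
from h import *
p,d=robot.read_camera("top");W=cloud("top",d);Z=W[...,2];m=(Z>.104)&(Z<.135)&(abs(W[...,0]-.636)<.04)&(abs(W[...,1]+.26)<.065)
print(m.sum(),W[m].mean(0).round(4))
E
```

```text
[0.56437834 0.03003651 0.37925033]
C ('c', array([ 418.8, -272.3]), 'size', array([67.1, 46. ]), 'long-axis deg from x', 89.1, 'z', 0.0446) lane x,y -1.6 -101.3
B ('c', array([ 423.3, -166.2]), 'size', array([66.5, 45.7]), 'long-axis deg from x', 89.1, 'z', 0.0525) lane x,y 0.3 4.9
A ('c', array([427.2, -68.3]), 'size', array([58.9, 45.9]), 'long-axis deg from x', 89.1, 'z', 0.0485) lane x,y 1.8 102.9
199 [ 0.6337 -0.2896  0.1198]
```

View pics/t3.png

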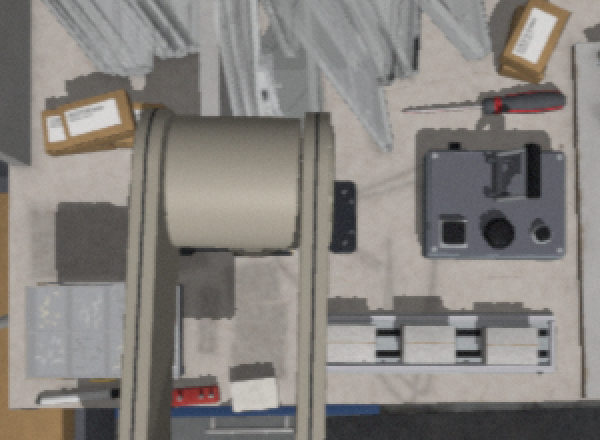

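The lever is fully over (bar at (533,172)). All three cartons stand in the lane at (512,345), (428,345) and (350,345), the buttons are clear and the bystanders haven't moved. Handing in.

```bash
python3 -c "
from plant import robot
print(robot.close_job())"
```

```text
the job is handed in; nothing more can be done
None
```

The job is handed in, with no pass/fail verdict returned: I pressed stop, kept the lever upright while I set all three cartons in the lane, threw it right to its stop, then pressed reset and start, each until it bottomed out.

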